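# Sort two coded bottles onto their readers, codes to the windows

## Task

The blue-capped bottle was left on the wrong code reader and the red-capped one still leans in the tilted cradle: stand the blue-capped bottle on the blue-trimmed reader and the red-capped bottle on the red-trimmed reader, each turned so that its black-and-white code patch squarely faces that reader's window. Leave each bottle upright and centred in the printed ring of its reader. Do not drop or knock over a bottle on the way, and do not disturb the things standing around.

Things in the scene. Friction and masses are not known exactly. Their poses are not given: they have to be found in the camera images.
- blue_bottle: clear bottle with a printed label and a round blue screw cap, 0.36 kg (may vary by 20 percent): body 62 mm across up to 84 mm high, shoulder narrowing from 84 to 103 mm, cap 40 mm across from 103 to 122 mm. Origin at the centre of its underside, z along its axis towards the cap, x towards its code patch. Starts on the red reader, turned any way, up to 2 cm off the ring. Its cap is fixed to it.
- blue_bottle_code (a point): centre of the square black-and-white code patch (about 36 mm of black squares on a white 46 mm ground) on the blue-capped bottle's side, 31 mm from its axis and 46 mm above its underside, on its +x side; a white stripe on the cap's top points the same way
- red_bottle: brown bottle with a printed label and a round red screw cap, 0.45 kg (may vary by 20 percent): body 68 mm across up to 98 mm high, shoulder narrowing from 98 to 119 mm, cap 40 mm across from 119 to 143 mm. Origin at the centre of its underside, z along its axis towards the cap, x towards its code patch. It leans in the cradle, rolled to any angle about its axis. The cap does not turn on the bottle.
- red_bottle_code (a point): centre of the same kind of code patch on the red-capped bottle's side, 34 mm from its axis and 46 mm above its underside, on its +x side; a white stripe on the cap's top points the same way
- blue_reader: blue-trimmed code reader, fixed: a grey base plate 128 x 96 x 8 mm with a white scan head (30 x 84 mm, its top 92 mm above the bench, blue trim) along its far end. Origin on the bench surface; its x axis points from the ring towards the scan head, z up. The base reaches from -60 to +68 mm in x and -48 to +48 mm in y, the scan head from +36 to +70 mm in x.
- blue_reader_ring (a point): centre of the blue printed ring (75 mm across) on the blue reader's base, at the height of the base's top, 8 mm above the bench; axes as the reader's
- blue_reader_window (a point): centre of the blue reader's dark red window (46 x 32 mm, looking along -x), 52 mm in +x from the ring's centre and 54 mm above the bench
- red_reader: red-trimmed code reader, fixed: a grey base plate 128 x 96 x 8 mm with a white scan head (30 x 84 mm, its top 92 mm above the bench, red trim) along its far end. Origin on the bench surface; its x axis points from the ring towards the scan head, z up. The base reaches from -60 to +68 mm in x and -48 to +48 mm in y, the scan head from +36 to +70 mm in x.
- red_reader_ring (a point): centre of the red printed ring (75 mm across) on the red reader's base, at the height of the base's top, 8 mm above the bench; axes as the reader's
- red_reader_window (a point): centre of the red reader's dark red window (46 x 32 mm, looking along -x), 52 mm in +x from the ring's centre and 54 mm above the bench
- cradle: tilted cradle, fixed: grey V trough (4 to 86 mm along the bottle) and foot plate on an aluminium base 150 x 90 mm; holds the red-capped bottle leaning 35 degrees from vertical, cap up and towards the robot. Origin at the middle of the foot plate's top, 47 mm above the bench; z along the bottle's axis, x up out of the open trough. The cap stands free; the bottle can be drawn out along z or x.
- beaker: bystander, small empty glass beaker, 46 mm across, 56 mm high, origin under its centre; stands between the stations
- small_bottle: bystander, white bottle with white cap, 48 mm across, 87 mm high, origin under its centre; stands between the stations
- black_cap_bottle: bystander, brown bottle with black cap, 64 mm across, 128 mm high, origin under its centre; stands behind on the right
- tip_box: bystander, blue box of pipette tips, 84 x 118 x 63 mm, origin under its centre; stands behind
- marker: bystander, red and white marker pen, 135 mm long, lies along the front edge

How it is judged:
At the end, for the whole second after the job is handed in: Each bottle stands at rest and released on the reader of its own colour: upright within 0.08 rad, its axis within 12 mm of the ring's centre, its code patch towards the window and turned at most 0.2 rad (11 degrees) from squarely facing it (angle between each of blue_bottle, red_bottle's own z axis and vertical below 0.08 rad and horizontal distance between blue_bottle and blue_reader_ring below 0.012 m and height (world z) of blue_bottle between 0.004 and 0.014 m and angle between the x axis of blue_bottle and the x axis of blue_reader, either way round below 0.2 rad and distance between blue_bottle_code and blue_reader_window below 0.045 m and linear speed of each of blue_bottle, red_bottle below 0.02 m/s and angular speed of each of blue_bottle, red_bottle below 0.1 rad/s and horizontal distance between red_bottle and red_reader_ring below 0.012 m and height (world z) of red_bottle between 0.004 and 0.014 m and angle between the x axis of red_bottle and the x axis of red_reader, either way round below 0.2 rad and distance between red_bottle_code and red_reader_window below 0.045 m); the robot touches nothing.
It fails at once if the blue-capped bottle is dropped (falls free, faster than 0.45 m/s with no finger on it) (contact force between blue_bottle and the fingers below 0.01 N and linear speed of blue_bottle above 0.45 m/s).
It fails at once if the red-capped bottle is dropped (falls free, faster than 0.45 m/s with no finger on it) (contact force between red_bottle and the fingers below 0.01 N and linear speed of red_bottle above 0.45 m/s).
It fails at once if the blue-capped bottle tips over (more than 40 degrees) (angle between blue_bottle's own z axis and vertical above 0.7 rad).
It fails at once if the red-capped bottle tips over (more than 60 degrees) (angle between red_bottle's own z axis and vertical above 1.05 rad).
It fails at once if a bystander (beaker, white bottle, black-capped bottle, tip box, marker pen) is shifted by more than 30 mm or tipped over (distance of any of beaker, small_bottle, black_cap_bottle, tip_box, marker from where it was at the start of the episode above 0.03 m or angle between any of beaker, small_bottle, black_cap_bottle's own z axis and vertical above 0.5 rad).
It also fails if it takes over 58 s, if anything falls off the work surface, if the arm or the gripper's body presses on something with over 40 N, if the wrist force passes 120 N, or if a joint passes its speed limit or range.

## Robot

A 6-joint arm with a two-finger parallel gripper is mounted at the origin on a cart in front of the work surface, level with it; the furniture and walls round the work are solid. World frame = base frame: x ahead of the robot, y to its left, z up, the work surface at z = 0. Lengths are in m, angles in rad, forces in N, time in s.
With the tool pointing down it reaches from about 0.275 to 0.875 m from the base axis. Payload 12.5 kg.
Tool frame: the origin (TCP) lies at the very end of the fingers, on their centre line; the grasp point (between the pads) lies 19 mm behind it; z points along the fingers, y is the direction in which the jaws open and shut (so a half turn about z gives the same grasp; the last joint's range is limited). The gripper opens to 85 mm and grips with 20 to 120 N. Pads are 22 mm wide; open, the fingers measure 114 mm over their backs; the gripper's body (76 mm by 85 mm) begins 54 mm behind the grasp point. The pads swing forward as they close: fully open they stand 13 mm farther back than shut.
Start: joints at [-1.258, 0.351, 1.652, -0, 1.139, -0.085], TCP at [0.213, -0.507, 0.231] pointing down, gripper open.
Joint ranges: [-2.75, 2.75], [-0.79, 2.1], [0.01, 2.65], [-1.57, 4.71], [0.07, 3.14], [-2.87, 2.87]. Speed limits (rad/s): [2.22, 2.22, 2.79, 3.14, 3.14, 3.14].

## Interface

Orientations are given as a rotation vector (axis times angle).
In Python, from workcell import robot gives the robot as it stands.
- The arm moves only by the tool carry_out, never from a script. Its arguments are lists of equal length, an entry for each row: "hand": the opening, from 0 (shut) to 1 (fully open); "offset": the shift along the world's x, y, z scaled (see below), a list of three; "twist": the turn about the world's z scaled (see below). A call has 1 to 5 rows; each row is the pose to reach, as a shift and turn from the pose commanded when the call began; what a row does not reach only later rows make up. The controller multiplies each number of a shift by 250 mm and each number of a turn by 60 degrees. A row lasts 1/8 s, in which the tool goes at most 62.5 mm and 10.7 degrees, less where a joint would pass 70% of its speed; a pose out of reach is approached as far as the arm can. A call with a number of a shift or a turn outside -1 to 1 is refused whole. A call with a gripper value outside its range is refused whole. The fingers move at their own pace and stop on an object; "newtons" is the grip in N (left out, the last holds). Time passes only in rows, so rows that repeat a pose let the fingers close. It gives the time, the measured TCP pose, the force and the opening at its end, in the units of the state.
- robot.get_obs(): the state, without advancing time (a new reading comes with each control period).
- robot.read_camera(name): name is "scene" or "top" or "wrist"; returns the picture (480x640x3 uint8, red, green, blue); there is no depth.
- robot.camera_info(name): a dict with "intrinsics" (3x3 intrinsics, pixels), "world_from_camera" (4x4, takes a point from camera to world coordinates); the wrist camera has in their place "mount" (4x4, takes a point from camera to tool coordinates, whose origin is the TCP and whose axes are the flange's). Camera axes: x right, y up, looking along -z (the intrinsics and any distortion apply to the point x, -y, -z); pixel columns grow to the right and rows downward; lengths in m; the calibration is good to about 2 mm. The wrist camera is an equidistant fisheye: a pixel r from the principal point sees the ray r / f radians off the axis. A picture is of the moment at which its call begins: read the wrist's pose just before it. camera_info takes no time and is no camera call.
- robot.finish_job(): hands the job in, once; it reports no verdict.
Trained networks look in the newest picture that a camera, given by its name, has taken for a name from the list of things; names that differ only in an ending like _2 or _b are one class to them, and where a whole thing is asked for, a point or a joint stands for the part that bears it (a point fixed in the world has none). Each returns a list of dicts, best first, with "confidence" (0 to 1); they miss things now and then, are a little off and sometimes report something else, mostly with a low value. They report only what shows in the picture. A call takes as long as a camera call.
- robot.boxes_of(camera, label): "at" ([column, row] in pixels, amid what is visible of it).
- robot.silhouettes(camera, label): "mask" (480x640 bool, what is visible of it) and "at" ([column, row] in pixels, amid what is visible of it).
- robot.landmark_of(camera, label): "at" ([column, row] in pixels: a listed point, or the origin of a listed thing).
The state is a dict: "time": time; "q": joint angles; "joint_velocities": joint speeds; "joint_efforts": joint torques, N m; "eef_pos": TCP position; "ee_rot": TCP orientation; "contact_force": force on the tool from outside, world axes, zero at the start; "ft_torque": the same for the moment, N m; "width": finger opening in m.
Only numpy, scipy, OpenCV 4.12 (cv2) and the standard library are available. Lean on these libraries where they do the work, as an engineer would, in place of code of your own. Each camera call takes 0.05 s, during which the arm holds its last target. There are 200 camera calls.

## Working session

There is one attempt and no reset: what is moved stays moved. The work goes in short steps, Python scripts to look and compute and a tool call to move; the robot and the scene stay as the last step left them, time stands still between calls to the robot, and variables do not carry over. Pictures are saved under pics/ and viewed, about 8 in all and at most 12, crops included, and the job is handed in when it is done.

Besides the shell and the picture viewer there is one more tool, called after ">>>" as name(argument=value, ...) on one line, values as JSON. carry_out: Moves the arm, as the interface text tells. Its arguments: {"type":"object","properties":{"hand":{"type":"array"},"offset":{"type":"array"},"twist":{"type":"array"},"newtons":{"type":"number"}},"required":["hand","offset","twist"]}

```bash
mkdir -p pics; ls
cat > h.py <<'E'
import numpy as np, cv2
from workcell import robot
def save(cam,fn):
    im=robot.read_camera(cam); cv2.imwrite(fn,im[:,:,::-1]); return im
def ray(cam,px):
    i=robot.camera_info(cam); K=np.array(i["intrinsics"]); T=np.array(i["world_from_camera"])
    d=np.linalg.inv(K)@[px[0],px[1],1]; d=T[:3,:3]@[d[0],-d[1],-d[2]]
    return T[:3,3],d/np.linalg.norm(d)
def atz(cam,px,z):
    o,d=ray(cam,px); return o+d*(z-o[2])/d[2]
def proj(cam,p):
    i=robot.camera_info(cam); K=np.array(i["intrinsics"]); T=np.array(i["world_from_camera"])
    c=T[:3,:3].T@(np.array(p)-T[:3,3]); u=K@[c[0],-c[1],-c[2]]; return u[:2]/u[2]
E
python3 - <<'E'
from h import *
np.set_printoptions(precision=4,suppress=True)
for c in("scene","top"):
    save(c,f"pics/{c}0.png"); print(c,robot.camera_info(c))
    for l in("blue_bottle","blue_bottle_code","red_bottle","red_bottle_code","blue_reader_ring","blue_reader_window","red_reader_ring","red_reader_window","cradle","beaker","small_bottle","black_cap_bottle","tip_box"):
        print(l,[(np.round(d["at"],1),round(d["confidence"],2)) for d in robot.landmark_of(c,l)[:2]])
print(robot.camera_info("wrist")); print(robot.get_obs())
E
```

```text
pics
scene {'intrinsics': array([[538.6044,   0.    , 320.1256],
       [  0.    , 538.6044, 246.001 ],
       [  0.    ,   0.    ,   1.    ]]), 'world_from_camera': array([[-0.8006,  0.3141, -0.5104, -0.0288],
       [-0.5988, -0.386 ,  0.7017,  0.8381],
       [ 0.0234,  0.8674,  0.4971,  0.665 ],
       [ 0.    ,  0.    ,  0.    ,  1.    ]])}
blue_bottle [(array([252.6, 348.7]), 0.92), (array([248. , 321.1]), 0.57)]
blue_bottle_code [(array([249.8, 321.6]), 0.71)]
red_bottle [(array([390.2, 236.6]), 0.68)]
red_bottle_code [(array([388.6, 225.9]), 0.68), (array([297.3, 315.4]), 0.6)]
blue_reader_ring [(array([338.4, 282.6]), 0.74), (array([253.9, 353.9]), 0.65)]
blue_reader_window [(array([316.5, 260.5]), 0.56)]
red_reader_ring [(array([254.2, 349.1]), 0.84), (array([389.2, 226.4]), 0.57)]
red_reader_window [(array([244.1, 313.2]), 0.68)]
cradle [(array([390.5, 236.4]), 0.57), (array([256.4, 345.8]), 0.53)]
beaker [(array([350.1, 263.7]), 0.92), (array([389.8, 237.6]), 0.45)]
small_bottle [(array([298.2, 316.4]), 0.83), (array([314.2, 216.6]), 0.35)]
black_cap_bottle [(array([316.1
[... 1182 characters left out ...]
   [  0.    ,   0.    ,   1.    ]]), 'mount': array([[-0.0008,  0.9573,  0.289 ,  0.0733],
       [ 1.    ,  0.0011, -0.0007,  0.0014],
       [-0.001 ,  0.289 , -0.9573, -0.1428],
       [ 0.    ,  0.    ,  0.    ,  1.    ]])}
{'time': 1.4, 'q': array([-1.2576,  0.3507,  1.6518,  0.    ,  1.1391, -0.0846]), 'joint_velocities': array([ 0.0002,  0.0006,  0.0015,  0.0004, -0.0008,  0.0007]), 'joint_efforts': array([  0.0014, -50.6032, -29.1642,  -0.0001,   0.0007,   0.    ]), 'eef_pos': array([ 0.2131, -0.507 ,  0.2313]), 'ee_rot': array([3.0796, 0.6207, 0.    ]), 'contact_force': array([-0.2967,  0.5601,  0.0835]), 'ft_torque': array([ 0.0188,  0.0126, -0.053 ]), 'width': 0.08543336583993738}
```

Run:
```python
import cv2
t=cv2.imread("pics/top0.png"); cv2.imwrite("pics/c1.png",cv2.resize(t[130:330,140:460],(800,500),interpolation=cv2.INTER_CUBIC))
s=cv2.imread("pics/scene0.png"); cv2.imwrite("pics/c2.png",cv2.resize(s[150:390,170:490],(800,600),interpolation=cv2.INTER_CUBIC))
```

```text
(no output)
```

View pics/c1.png

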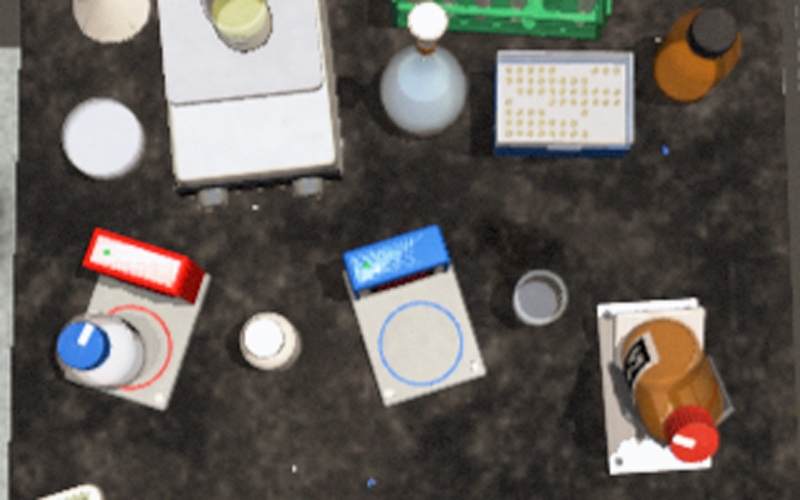

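View pics/c2.png

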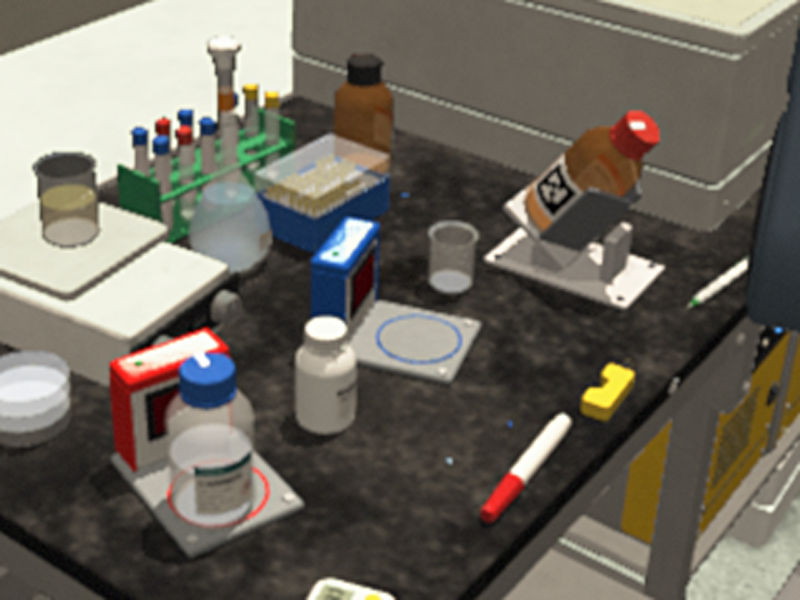

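The top crop shows the blue-capped bottle at the left of the red reader (cap about px (174,268), stripe up and right). The blue reader is empty (ring about px (308,267)). The red bottle leans in the cradle, its cap at about px (416,304). The scene crop agrees, and the red bottle's code faces left and up.

```bash
cat >> h.py <<'E'
def tri(a,b):
    A=np.zeros((3,3));B=np.zeros(3)
    for cam,px in(("top",a),("scene",b)):
        o,d=ray(cam,px);M=np.eye(3)-np.outer(d,d);A+=M;B+=M@o
    return np.linalg.solve(A,B)
def cap(im,x0,x1,y0,y1,col,z):
    """cap blob + white stripe on its top from the top image; returns world points"""
    c=im[y0:y1,x0:x1].astype(int)
    r,g,b=c[...,0],c[...,1],c[...,2]
    m=(b>r+60)&(b>g+30) if col=="b" else (r>g+90)&(r>b+90)
    n,l,st,ce=cv2.connectedComponentsWithStats(m.astype(np.uint8))
    k=1+np.argmax(st[1:,4]); h=cv2.convexHull(np.argwhere(l==k)[:,::-1].astype(np.int32))
    hm=np.zeros(m.shape,np.uint8);cv2.fillConvexPoly(hm,h,1)
    w=(hm>0)&(c.min(2)>150)
    wp=np.argwhere(w)[:,::-1]+[x0,y0]
    return cv2.minEnclosingCircle(h),np.array([x0,y0]),wp
E
python3 - <<'E'
from h import *
np.set_printoptions(precision=4,suppress=True)
for n,a,b,z in(("bring",(308.3,265.5),(338.4,282.6),.008),("bwin",(303.1,245.6),(316.5,260.5),.054),("rring",(189.4,266.6),(254.2,349.1),.008),("rwin",(193.4,245.1),(244.1,313.2),.054),("bbot",(185,270.7),(252.6,348.7),.008),("cradle",(404,268.1),(390.5,236.4),.047),("rcode",(391.2,272.9),(388.6,225.9),.08),("beaker",(351.9,251.4),(350.1,263.7),0),("small",(248.6,269.8),(298.2,316.4),0)):
    print(n,"top",atz("top",a,z)[:2],"scene",atz("scene",b,z)[:2],"tri",tri(a,b))
im=cv2.imread("pics/top0.png")[:,:,::-1]
(c,r),o,wp=cap(im,155,200,245,285,"b",.13); print("bluecap",np.array(c)+o,r,atz("top",np.array(c)+o,.130), len(wp), wp.mean(0), atz("top",wp.mean(0),.13))
(c,r),o,wp=cap(im,395,435,285,325,"r",.13); print("redcap",np.array(c)+o,r,len(wp),wp.mean(0))
# blue ring, by colour
c=im[240:290,280:335].astype(int); m=(c[...,2]>c[...,0]+40); p=np.argwhere(m)[:,::-1]+[280,240]; p=p[p[:,1]>248]
e=cv2.fitEllipse(p.astype(np.float32)); print("ringfit",e,atz("top",e[0],.008))
c=im[240:300,160:215].astype(int); m=(c[...,0]>c[...,2]+45); p=np.argwhere(m)[:,::-1]+[160,240]; p=p[(p[:,1]>252)]
e=cv2.fitEllipse(p.astype(np.float32)); print("ringfit",len(p),e,atz("top",e[0],.008))
# scan head tops: trim corners seen in crop
for P in((97,229),(83,264),(194,303),(209,272),(343,254),(353,296),(450,276),(442,226)):
    print(P,atz("top",np.array(P)/2.5+[140,130],.092)[:2])
# base corners
for P in((484,375),(388,404),(164,409)): print(P,atz("top",np.array(P)/2.5+[140,130],.008)[:2])
E
```

```text
bring top [0.5169 0.023 ] scene [0.5177 0.0148] tri [0.515  0.0221 0.0132]
bwin top [0.5562 0.034 ] scene [0.5666 0.0315] tri [0.5588 0.0359 0.0585]
rring top [0.5161 0.2866] scene [0.512  0.2911] tri [0.5161 0.2874 0.0034]
rwin top [0.5587 0.2689] scene [0.5577 0.2668] tri [0.5578 0.2681 0.0549]
bbot top [0.507  0.2962] scene [0.5151 0.2921] tri [0.5083 0.2961 0.0139]
cradle top [ 0.5071 -0.182 ] scene [ 0.5024 -0.178 ] tri [ 0.5064 -0.1831  0.0435]
rcode top [ 0.495  -0.1492] scene [ 0.5037 -0.1656] tri [ 0.4942 -0.1476  0.0905]
beaker top [ 0.5486 -0.0748] scene [ 0.5489 -0.0781] tri [ 0.5478 -0.075   0.0021]
small top [0.5087 0.1562] scene [0.5171 0.1563] tri [0.5114 0.1578 0.003 ]
bluecap [173. 268.] 10.440406799316406 [0.5042 0.2928 0.13  ] 35 [173.7714 263.2   ] [0.5138 0.2914 0.13  ]
redcap [416.5 303. ] 11.672718048095703 31 [413.3548 306.2258]
ringfit ((307.88775634765625, 266.95098876953125), (32.64197540283203, 32.760650634765625), 20.22882652282715) [0.5137 0.024  0.008 ]
ringfit 137 ((191.24693298339844, 268.7315673828125), (32.071434020996094, 33.238433837890625), 54.564849853515625) [0.5113 0.2825 0.008 ]
(97, 229) [0.6037 0.2922]
(83, 264) [0.5744 0.3032]
(194, 303) [0.5413 0.2106]
(209, 272) [0.5671 0.1985]
(343, 254) [0.5815 0.0874]
(353, 296) [0.5463 0.0791]
(450, 276) [ 0.5625 -0.0014]
(442, 226) [0.6045 0.0049]
(484, 375) [ 0.4845 -0.0327]
(388, 404) [0.4594 0.0523]
(164, 409) [0.4562 0.2498]
```

>>> carry_out(hand=[1,1,1,1,1], offset=[[0.08,0.2,0.04],[0.15,0.4,0.08],[0.22,0.6,0.1],[0.3,0.8,0.1],[0.36,1.0,0.1]], twist=[0,0,0,0,0])

```text
time: 2.02
eef_pos: [0.3035, -0.2555, 0.2565]
ee_rot: [3.079, 0.62, 0.001]
contact_force: [0.8, -0.7, -0.6]
width: 0.0856
```

>>> carry_out(hand=[1,1,1,1,1], offset=[[0.08,0.2,0],[0.15,0.4,0],[0.22,0.6,0],[0.3,0.8,0],[0.36,1.0,0]], twist=[0,0,0,0,0])

```text
time: 2.65
eef_pos: [0.3936, -0.0053, 0.2566]
ee_rot: [3.079, 0.621, 0.001]
contact_force: [0.3, -0.7, -0.8]
width: 0.0853
```

>>> carry_out(hand=[1,1,1,1,1], offset=[[0.08,0.2,0],[0.15,0.4,0],[0.22,0.6,0],[0.3,0.8,0],[0.36,1.0,0]], twist=[0,0,0,0,0])

```text
time: 3.28
eef_pos: [0.4836, 0.2448, 0.2563]
ee_rot: [3.08, 0.621, 0.001]
contact_force: [0.9, -1.2, 0.2]
width: 0.0855
```

>>> carry_out(hand=[1,1,1], offset=[[0.06,0.2,0],[0.06,0.2,0],[0.06,0.2,0]], twist=[0,0,0])

```text
time: 3.65
eef_pos: [0.4978, 0.2926, 0.256]
ee_rot: [3.079, 0.621, -0.001]
contact_force: [0.1, -1.0, -0.4]
width: 0.0855
```

```bash
cat >> h.py <<'E'
from scipy.spatial.transform import Rotation as Rn
def wrist():
    o=robot.get_obs(); im=robot.read_camera("wrist"); i=robot.camera_info("wrist")
    T=np.eye(4);T[:3,:3]=Rn.from_rotvec(o["ee_rot"]).as_matrix();T[:3,3]=o["eef_pos"]
    return im,T@np.array(i["mount"]),np.array(i["intrinsics"])
def wproj(P,T,K):
    c=(np.asarray(P)-T[:3,3])@T[:3,:3]; x,y,z=c[...,0],-c[...,1],-c[...,2]
    r=np.hypot(x,y); th=np.arctan2(r,z); s=th/np.maximum(r,1e-9)
    return np.stack([K[0,0]*x*s+K[0,2],K[1,1]*y*s+K[1,2]],-1)
def ortho(w,cx,cy,z,half,n):
    """plane z as a map: up=+x, left=+y, n px over 2*half"""
    im,T,K=w; g=(np.arange(n)+.5)/n*2*half-half
    X=cx-g[:,None]+0*g[None]; Y=cy-g[None]+0*g[:,None]
    p=wproj(np.stack([X,Y,0*X+z],-1),T,K).astype(np.float32)
    return cv2.remap(im,p[...,0],p[...,1],cv2.INTER_LINEAR)
E
python3 - <<'E'
from h import *
w=wrist(); np.savez("w1.npz",im=w[0],T=w[1],K=w[2])
a=ortho(w,.50,.293,.130,.04,400); b=ortho(w,.53,.28,.008,.12,400)
cv2.imwrite("pics/w1.png",np.hstack([a,b])[:,:,::-1])
E
```

```text
(no output)
```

View pics/w1.png

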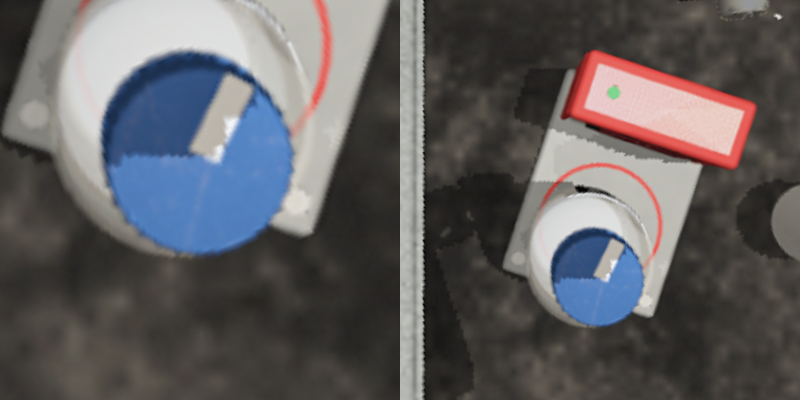

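Left map: cap centre at about (0.509, 0.293), stripe yaw about −25°. Right map: red reader yaw about −18°, ring at about (0.515, 0.280). Next is the grip on the blue cap.

>>> carry_out(hand=[1,1,1,1,1], offset=[[0.045,0,-0.2],[0.045,0,-0.4],[0.045,0,-0.52],[0.045,0,-0.584],[0.045,0,-0.584]], twist=[0,0,0,0,0], newtons=30)

```text
time: 4.32
eef_pos: [0.5093, 0.2924, 0.1102]
ee_rot: [3.08, 0.62, -0.001]
contact_force: [0.6, 0.6, -0.2]
width: 0.0854
```

>>> carry_out(hand=[0,0,0,0,0], offset=[[0,0,0],[0,0,0],[0,0,0],[0,0,0],[0,0,0]], twist=[0,0,0,0,0], newtons=30)

```text
time: 4.95
eef_pos: [0.5099, 0.2934, 0.1114]
ee_rot: [-3.079, -0.621, -0.003]
contact_force: [-0.7, 1.3, 7.0]
width: 0.0386
```

>>> carry_out(hand=[0,0,0,0,0], offset=[[0,0,0.06],[0,0,0.22],[0,0,0.44],[0,-0.1,0.5],[0,-0.3,0.5]], twist=[0,0,0,0,0])

```text
time: 5.58
eef_pos: [0.5096, 0.2181, 0.2375]
ee_rot: [-3.079, -0.624, -0.005]
contact_force: [-0.2, -1.4, -3.4]
width: 0.0383
```

>>> carry_out(hand=[0,0,0,0,0], offset=[[0.02,-0.2,0],[0.02,-0.4,0],[0.02,-0.6,0],[0.02,-0.78,0],[0.02,-0.78,0]], twist=[0.13,0.27,0.41,0.55,0.66])

```text
time: 6.2
eef_pos: [0.514, 0.0204, 0.2359]
ee_rot: [2.686, 1.628, -0.0]
contact_force: [0.5, 1.4, -3.3]
width: 0.0387
```

Run:
```python
from h import *
w=wrist(); o=robot.get_obs(); print(o["eef_pos"],o["ee_rot"],o["width"],o["contact_force"])
b=ortho(w,.53,.023,.008,.12,400); h=w[0][:, 120:520]
s=robot.read_camera("scene"); cv2.imwrite("pics/s2.png",s[:,:,::-1])
cv2.imwrite("pics/w2.png",np.hstack([b,cv2.resize(s[130:370,230:430],(400,480))[:400]])[:,:,::-1])
```

```text
[0.51411003 0.02154514 0.23595156] [2.68159394e+00 1.63631336e+00 2.82145165e-05] 0.03838413925635365 [-0.27454799 -1.42253316 -3.66703928]
```

View pics/w2.png

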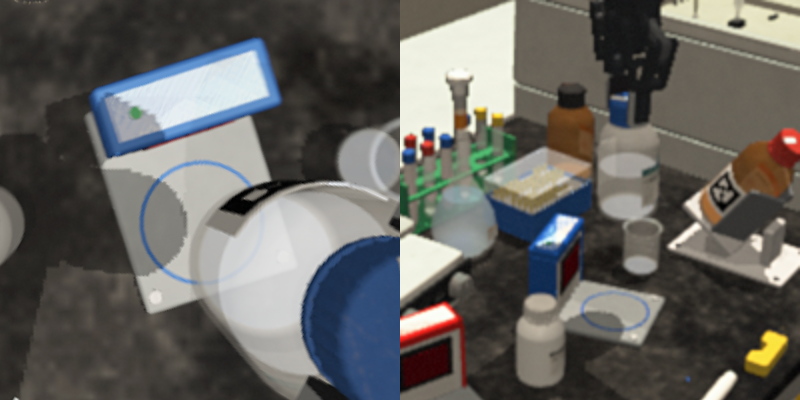

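>>> carry_out(hand=[0,0,0,0,0], offset=[[0.008,0.004,-0.15],[0.008,0.004,-0.32],[0.008,0.004,-0.44],[0.008,0.004,-0.48],[0.008,0.004,-0.49]], twist=[0.035,0.035,0.035,0.035,0.035])

```text
time: 6.92
eef_pos: [0.5166, 0.0242, 0.1132]
ee_rot: [2.658, 1.675, 0.0]
contact_force: [0.3, -0.5, -1.8]
width: 0.0387
```

>>> carry_out(hand=[0,0], offset=[[0,0,-0.004],[0,0,-0.008]], twist=[0,0])

```text
time: 7.18
eef_pos: [0.5168, 0.024, 0.1117]
ee_rot: [2.656, 1.675, 0.002]
contact_force: [0.5, -0.1, -3.2]
width: 0.0383
```

>>> carry_out(hand=[0,0,0,0], offset=[[0,-0.005,-0.005],[0,-0.005,-0.008],[0,-0.005,-0.012],[0,-0.005,-0.012]], twist=[0,0,0,0])

```text
time: 7.68
eef_pos: [0.5173, 0.0228, 0.1112]
ee_rot: [2.656, 1.675, 0.004]
contact_force: [-11.4, 0.6, 34.5]
width: 0.0381
```

>>> carry_out(hand=[0,0,0.55,1,1], offset=[[0,0,0.008],[0,0,0.009],[0,0,0.009],[0,0,0.009],[0,0,0.009]], twist=[0,0,0,0,0])

```text
time: 8.3
eef_pos: [0.5164, 0.0227, 0.11]
ee_rot: [-2.657, -1.676, 0.0]
contact_force: [-0.5, -0.5, 0.1]
width: 0.0806
```

>>> carry_out(hand=[1,1,1,1,1], offset=[[0,0,0.02],[0,0,0.12],[0,0,0.35],[-0.02,-0.1,0.56],[-0.04,-0.2,0.56]], twist=[0,0,0,0,0])

```text
time: 8.93
eef_pos: [0.5078, -0.0279, 0.2543]
ee_rot: [2.652, 1.675, 0.009]
contact_force: [0.0, -0.1, -0.8]
width: 0.0853
```

Run:
```python
from h import *
np.set_printoptions(precision=4,suppress=True)
w=wrist(); o=robot.get_obs(); print(o["eef_pos"],o["ee_rot"],o["width"],o["contact_force"])
t=robot.read_camera("top"); cv2.imwrite("pics/t3.png",t[:,:,::-1])
a=ortho(w,.515,.023,.130,.04,400); b=ortho(w,.53,.023,.008,.12,400)
cv2.imwrite("pics/w3.png",np.hstack([a,b])[:,:,::-1])
(c,r),q,wp=cap(t,395,435,285,325,"r",0); print("redcap",np.array(c)+q,wp.mean(0),atz("top",np.array(c)+q,.160))
# predicted cap-top/centre for cradle lean headings, foot at landmark mean
for hd in(180,190,195,200,205):
    u=np.array([.574*np.cos(np.radians(hd)),.574*np.sin(np.radians(hd)),.819]); f=np.array([.506,-.182,.047])
    print(hd,proj("top",f+.143*u),proj("scene",f+.143*u),f+.131*u)
```

```text
[ 0.5065 -0.0301  0.2522] [2.6546 1.674  0.0036] 0.08539300306107647 [ 0.1927 -1.7227 -0.3381]
redcap [416.625 303.   ] [413.3548 306.2258] [ 0.4318 -0.1843  0.16  ]
180 [415.9742 307.1554] [426.7312 200.2779] [ 0.4308 -0.182   0.1543]
190 [423.4095 306.4548] [429.1556 198.05  ] [ 0.4319 -0.1951  0.1543]
195 [427.0406 305.6177] [429.952 196.86 ] [ 0.4334 -0.2015  0.1543]
200 [430.576  304.4642] [430.4668 195.633 ] [ 0.4353 -0.2077  0.1543]
205 [433.9883 303.0033] [430.7    194.3793] [ 0.4379 -0.2138  0.1543]
```

View pics/w3.png

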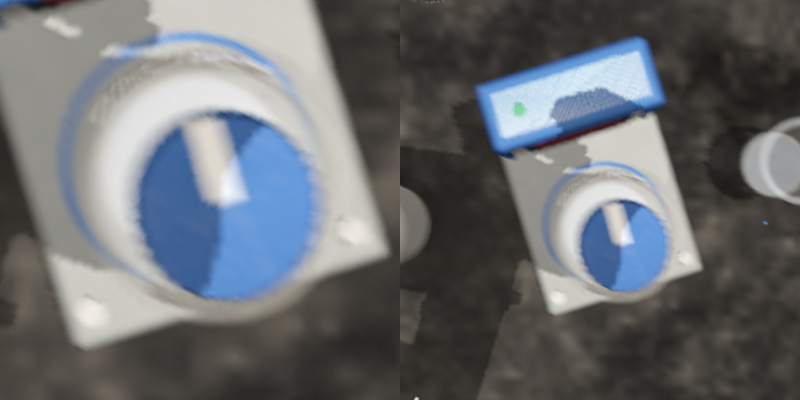

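>>> carry_out(hand=[1,1,1,1,1], offset=[[0,0,0],[-0.06,-0.14,0.04],[-0.14,-0.3,0.1],[-0.22,-0.45,0.12],[-0.3,-0.61,0.12]], twist=[0.17,0.34,0.52,0.7,0.88])

```text
time: 9.65
eef_pos: [0.4315, -0.1791, 0.2802]
ee_rot: [1.642, 2.678, 0.0]
contact_force: [0.4, -0.9, -0.4]
width: 0.0853
```

>>> carry_out(hand=[1,1,1,1,1], offset=[[0,0,0],[0,0,0],[0,0,0],[0,0,0],[0,0,0]], twist=[0.17,0.34,0.52,0.7,0.88])

```text
time: 10.28
eef_pos: [0.4321, -0.178, 0.2797]
ee_rot: [-0.285, -3.128, -0.001]
contact_force: [-0.3, 0.1, 0.1]
width: 0.0855
```

>>> carry_out(hand=[1,1,1,1], offset=[[0,0,0],[0,0,0],[0,0,0],[0,0,0]], twist=[0.15,0.2,0.2,0.2])

```text
time: 10.78
eef_pos: [0.4321, -0.1783, 0.2799]
ee_rot: [0.032, -3.141, -0.0]
contact_force: [-0.1, 0.5, 1.0]
width: 0.0851
```

Run:
```python
from h import *
np.set_printoptions(precision=4,suppress=True)
w=wrist(); o=robot.get_obs(); print(o["eef_pos"],o["ee_rot"],o["width"])
np.savez("w4.npz",im=w[0],T=w[1],K=w[2])
f=np.array([.506,-.182,.047]);hd=np.radians(182.4)
u=np.array([.574*np.cos(hd),.574*np.sin(hd),.819]);v=np.array([-.819*np.cos(hd),-.819*np.sin(hd),.574]);y=np.cross(u,v)
# oblique map of cap-top plane: up=v, left=y, 0.15 mm/px ; plus plane map z=.008
g=(np.arange(400)+.5)*.0002-.04
P=f+.143*u-g[:,None,None]*v-g[None,:,None]*y
p=wproj(P,w[1],w[2]).astype(np.float32); a=cv2.remap(w[0],p[...,0],p[...,1],cv2.INTER_LINEAR)
b=ortho(w,.46,-.183,.154,.1,400)
for z in (.143,.119): print(z,wproj(f+z*u,w[1],w[2]))
cv2.imwrite("pics/w4.png",np.hstack([a,b])[:,:,::-1])
t=robot.read_camera("top"); (c,r),q,wp=cap(t,280,335,240,290,"b",0); print("bluecap top",np.array(c)+q,r,atz("top",np.array(c)+q,.12), [(d["at"],d["confidence"]) for d in robot.landmark_of("top","blue_bottle")[:1]])
print("pred",proj("top",[.516,.0225,.12]),proj("top",[.516,.0225,.008]))
```

```text
[ 0.4321 -0.1783  0.2799] [ 0.0321 -3.1412 -0.0004] 0.0853065028222512
0.143 [312.2291 223.3743]
0.119 [313.2245 234.3544]
bluecap top [309.0333 263.9667] 9.444793701171875 [0.5114 0.0218 0.12  ] [([307.6, 266.1], 0.82)]
pred [308.6641 261.7101] [308.5405 265.9215]
```

View pics/w4.png

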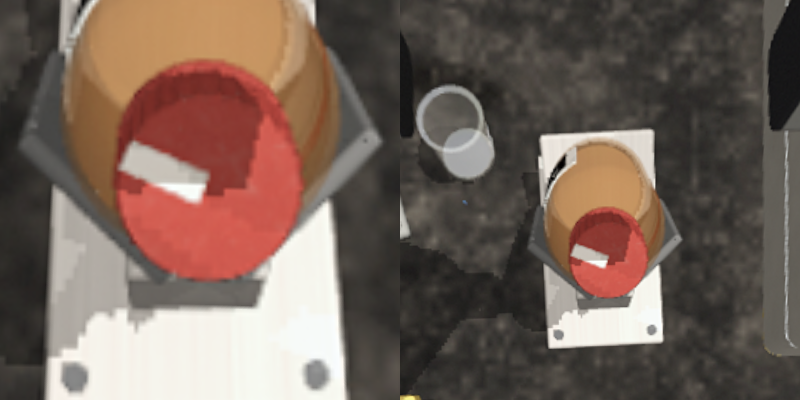

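Stripe angle is 67° from the trough's up direction, so the upright code yaw will be about 69°. The cap centre is at about (0.432, −0.186, 0.155). Next is the grip on the red cap.

>>> carry_out(hand=[1,1,1,1,1], offset=[[-0.008,-0.03,-0.2],[-0.008,-0.03,-0.38],[-0.008,-0.03,-0.48],[-0.008,-0.03,-0.532],[-0.008,-0.03,-0.532]], twist=[0.02,0.02,0.02,0.02,0.02], newtons=50)

```text
time: 11.55
eef_pos: [0.43, -0.186, 0.1469]
ee_rot: [0.066, -3.14, -0.001]
contact_force: [-0.7, 0.5, 0.1]
width: 0.0857
```

>>> carry_out(hand=[0,0,0,0,0], offset=[[0,0,0],[0,0,0],[0,0,0],[0,0,0],[0,0,0]], twist=[0,0,0,0,0], newtons=50)

```text
time: 12.18
eef_pos: [0.4302, -0.1855, 0.1481]
ee_rot: [-0.066, 3.14, 0.001]
contact_force: [-2.2, 6.7, 11.8]
width: 0.0381
```

>>> carry_out(hand=[0,0,0,0,0], offset=[[0.01,0,0.04],[0.02,0,0.1],[0.02,0,0.2],[0.02,0,0.34],[0.02,0,0.5]], twist=[0,0,0,0,0])

```text
time: 12.8
eef_pos: [0.4345, -0.1859, 0.2731]
ee_rot: [0.066, -3.14, -0.001]
contact_force: [0.1, -0.1, -3.1]
width: 0.0377
```

Run:
```python
from h import *
s=robot.read_camera("scene"); o=robot.get_obs(); print(o["eef_pos"],o["width"],o["contact_force"])
cv2.imwrite("pics/s5.png",cv2.resize(s[60:300,260:580],(640,480))[:,:,::-1])
```

```text
[ 0.43634367 -0.18682674  0.2784638 ] 0.03832245242617879 [ 2.07671135 -0.94661615  4.21316638]
```

View pics/s5.png

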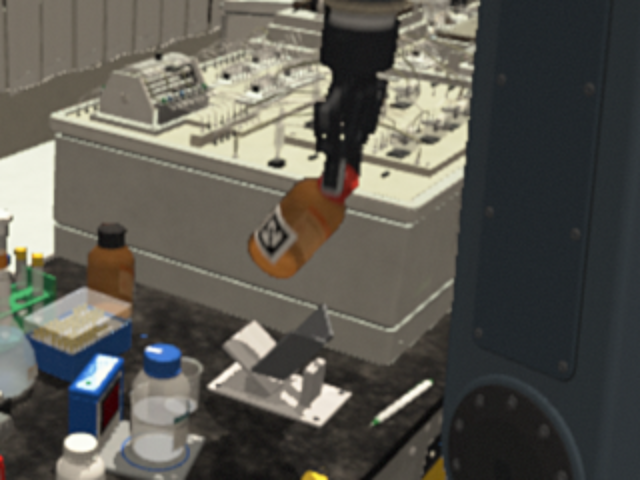

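>>> carry_out(hand=[0,0,0,0,0], offset=[[0.04,0,0],[0.08,0,0],[0.08,0,0],[0.04,0,0],[0.0,0,0]], twist=[0,0,0,0,0], newtons=20)

```text
time: 13.48
eef_pos: [0.434, -0.1859, 0.2716]
ee_rot: [0.066, -3.14, -0.001]
contact_force: [-0.3, -0.0, -3.7]
width: 0.038
```

```bash
cat >> h.py <<'E'
def tilt():
    """red bottle silhouette long axis in the scene picture vs image of a vertical there"""
    s=robot.read_camera("scene"); m=robot.silhouettes("scene","red_bottle")[0]["mask"]
    p=np.argwhere(m)[:,::-1].astype(float); c=p.mean(0); e=np.linalg.eigh(np.cov((p-c).T)); a=e[1][:,1]; a*=-np.sign(a[1])
    return s,c,np.sqrt(e[0]),np.degrees(np.arctan2(a[0],-a[1]))
E
python3 - <<'E'
from h import *
s,c,e,a=tilt(); o=robot.get_obs(); print(c,e,a,o["eef_pos"],o["width"],o["contact_force"])
P=o["eef_pos"];d=proj("scene",P)-proj("scene",P-[0,0,.1]); print(np.degrees(np.arctan2(d[0],-d[1])))
E
```

```text
[410.01269841 173.78412698] [ 8.17798457 16.29618106] 43.9894890353716 [ 0.43375285 -0.18597997  0.27203029] 0.037953892806145674 [ 0.91213704 -0.13141284 -3.50911452]
7.432652574635219
```

Run:
```python
from h import *
np.set_printoptions(precision=3,suppress=True)
for n,p in(("yellow",(412,306)),("marker r",(367,356)),("marker w",(396,318)),("green marker",(448,270)),("pen far",(468,256))):print(n,atz("scene",p,.0))
t=cv2.imread("pics/t3.png"); cv2.imwrite("pics/t3c.png",cv2.resize(t[250:430,220:460],(640,480)))
```

```text
yellow [ 0.353 -0.02   0.   ]
marker r [0.344 0.17  0.   ]
marker w [0.359 0.037 0.   ]
green marker [ 0.355 -0.199  0.   ]
pen far [ 0.345 -0.289  0.   ]
```

View pics/t3c.png

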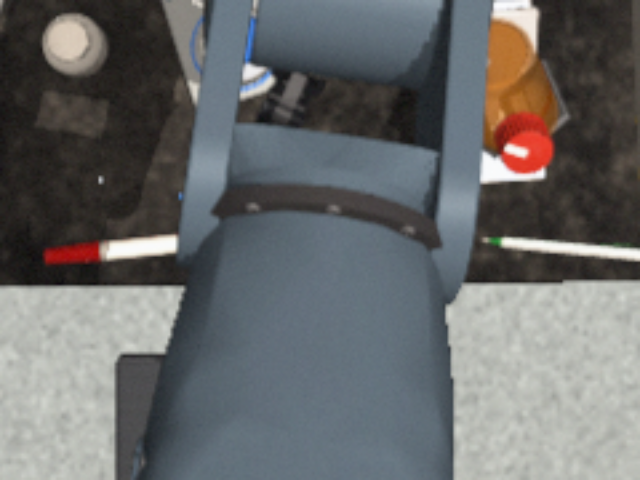

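>>> carry_out(hand=[0,0,0,0,0], offset=[[-0.1,0.14,0],[-0.22,0.28,0],[-0.332,0.424,-0.1],[-0.332,0.424,-0.32],[-0.332,0.424,-0.5]], twist=[0,0,0,0,0], newtons=25)

```text
time: 14.2
eef_pos: [0.3518, -0.0798, 0.1462]
ee_rot: [-0.067, 3.139, -0.001]
contact_force: [1.9, -0.4, -4.3]
width: 0.0376
```

>>> carry_out(hand=[0,0,0,0,0], offset=[[0,0,-0.06],[0,0,-0.08],[0,0,-0.09],[0,0,-0.1],[0,0,-0.11]], twist=[0,0,0,0,0])

```text
time: 14.82
eef_pos: [0.3523, -0.0804, 0.1209]
ee_rot: [-0.067, 3.14, -0.001]
contact_force: [-18.8, -0.5, 52.6]
width: 0.0379
```

>>> carry_out(hand=[0,0,0,0], offset=[[0,0,0.005],[0.045,0.002,0.02],[0.09,0.004,0.031],[0.09,0.004,0.031]], twist=[0,0,0,0], newtons=20)

```text
time: 15.32
eef_pos: [0.3756, -0.0791, 0.1275]
ee_rot: [-0.067, 3.14, -0.001]
contact_force: [-0.3, 0.0, -4.0]
width: 0.038
```

Run:
```python
from h import *
s,c,e,a=tilt(); o=robot.get_obs(); print(c,e,a,o["eef_pos"],o["width"],o["contact_force"])
P=o["eef_pos"];d=proj("scene",P)-proj("scene",P-[0,0,.1]); print(np.degrees(np.arctan2(d[0],-d[1])))
```

```text
[403.69245283 259.53018868] [ 8.64804256 15.81683052] 44.38178884668439 [ 0.37431805 -0.07889779  0.12704245] 0.037796018006286146 [-0.48906256 -0.93778545 -4.07410379]
7.72913028912998
```

>>> carry_out(hand=[0,0,0,0,0], offset=[[0,0,0.15],[0,0,0.35],[0,0.15,0.48],[0,0.38,0.48],[0,0.6,0.48]], twist=[0,0,0,0,0], newtons=30)

```text
time: 16.05
eef_pos: [0.374, 0.0724, 0.2474]
ee_rot: [-0.065, 3.14, 0.0]
contact_force: [1.5, 0.9, -4.5]
width: 0.0379
```

>>> carry_out(hand=[0,0,0,0,0], offset=[[0,0.2,0],[0,0.42,0],[0.08,0.65,0],[0.2,0.8,0],[0.31,0.91,0]], twist=[0,-0.1,-0.2,-0.3,-0.34])

```text
time: 16.68
eef_pos: [0.4522, 0.3001, 0.2466]
ee_rot: [-0.492, -3.102, 0.001]
contact_force: [0.8, -0.7, -3.3]
width: 0.0375
```

>>> carry_out(hand=[0,0,0,0], offset=[[0,0,-0.15],[0,0,-0.32],[0,0,-0.4],[0,0,-0.41]], twist=[0,0,0,0], newtons=20)

```text
time: 17.18
eef_pos: [0.451, 0.2979, 0.1432]
ee_rot: [-0.491, -3.1, 0.003]
contact_force: [0.7, 0.6, -2.3]
width: 0.0376
```

Run:
```python
from h import *
s=robot.read_camera("scene"); o=robot.get_obs(); print(o["eef_pos"],o["ee_rot"],o["width"],o["contact_force"],o["q"])
cv2.imwrite("pics/s6.png",cv2.resize(s[150:390,150:390],(600,600))[:,:,::-1])
```

```text
[0.45167089 0.29816955 0.1441772 ] [-4.90882050e-01 -3.10176427e+00  1.40950473e-03] 0.03763028158234333 [ 0.21578706  0.12682778 -3.70638571] [ 4.97435388e-01  4.43219613e-01  1.75462023e+00  4.12316483e-05
  9.45271165e-01 -7.59470626e-01]
```

View pics/s6.png

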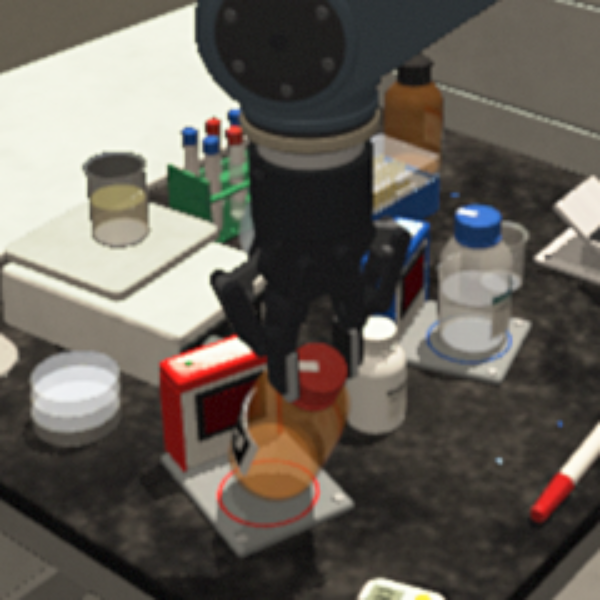

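>>> carry_out(hand=[0,0,0,0,0], offset=[[0.05,-0.016,0],[0.1,-0.032,0],[0.15,-0.048,0],[0.2,-0.064,0],[0.24,-0.078,0]], twist=[0,0,0,0,0], newtons=20)

```text
time: 17.85
eef_pos: [0.5129, 0.2785, 0.1447]
ee_rot: [-0.491, -3.103, 0.0]
contact_force: [-2.3, 0.8, -3.4]
width: 0.0378
```

>>> carry_out(hand=[0,0,0,0], offset=[[0.03,-0.01,0],[0.06,-0.02,0],[0.08,-0.026,0],[0.08,-0.026,0]], twist=[0,0,0,0], newtons=20)

```text
time: 18.35
eef_pos: [0.532, 0.2724, 0.1445]
ee_rot: [-0.491, -3.102, 0.0]
contact_force: [-1.8, 1.5, -5.7]
width: 0.0378
```

Run:
```python
from h import *
s=robot.read_camera("scene"); o=robot.get_obs(); print(o["eef_pos"],o["ee_rot"],o["width"],o["contact_force"])
cv2.imwrite("pics/s7.png",cv2.resize(s[150:390,150:390],(600,600))[:,:,::-1])
```

```text
[0.53181492 0.27243931 0.14448244] [-4.90715939e-01 -3.10260107e+00  3.98300430e-04] 0.03776448529760908 [-1.25523536  1.15068528 -4.99749702]
```

View pics/s7.png

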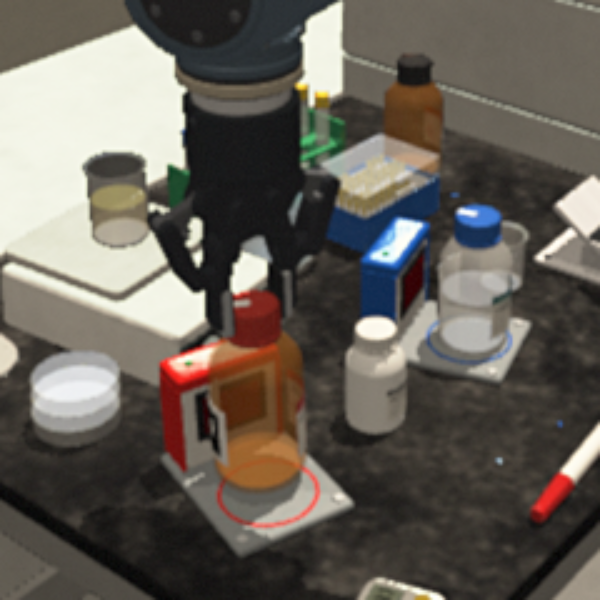

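The bottle is now nearly upright against the scan head. A little more push should settle it flush.

>>> carry_out(hand=[0,0,0], offset=[[0.01,-0.003,0],[0.016,-0.005,0],[0.016,-0.005,0]], twist=[0,0,0])

```text
time: 18.77
eef_pos: [0.5356, 0.2715, 0.145]
ee_rot: [-0.49, -3.102, -0.0]
contact_force: [-5.5, 1.7, 0.1]
width: 0.0379
```

Run:
```python
from h import *
s,c,e,a=tilt(); o=robot.get_obs(); print(c,e,a,o["eef_pos"],o["width"],o["contact_force"])
P=o["eef_pos"];d=proj("scene",P)-proj("scene",P-[0,0,.12]); print(np.degrees(np.arctan2(d[0],-d[1])))
cv2.imwrite("pics/s8.png",s[:,:,::-1])
```

```text
[252.78899431 309.80265655] [10.26548095 20.81491713] -3.66841967496847 [0.53558001 0.27148495 0.1450275 ] 0.03767664106122854 [-5.74515694  1.37283914 -1.17223244]
-2.8854003094572533
```

>>> carry_out(hand=[0,0,0,0,0], offset=[[-0.035,0.011,0.02],[-0.068,0.026,0.02],[-0.068,0.026,0.02],[-0.068,0.026,0.02],[-0.068,0.026,0.02]], twist=[0,-0.1,-0.25,-0.4,-0.55], newtons=30)

```text
time: 19.5
eef_pos: [0.5191, 0.2779, 0.1503]
ee_rot: [1.358, 2.831, 0.001]
contact_force: [-0.1, -0.6, -3.6]
width: 0.0379
```

>>> carry_out(hand=[0,0,0,0,0], offset=[[0,0,0],[0,0,0],[0,0,0],[0,0,0],[0,0,0]], twist=[-0.15,-0.3,-0.45,-0.56,-0.56])

```text
time: 20.12
eef_pos: [0.5191, 0.2779, 0.1502]
ee_rot: [2.112, 2.325, 0.002]
contact_force: [-0.9, 0.9, -3.7]
width: 0.0376
```

>>> carry_out(hand=[0,0,0,0], offset=[[0,0,-0.015],[0,0,-0.025],[0,0,-0.035],[0,0,-0.04]], twist=[0,0,0,0], newtons=20)

```text
time: 20.62
eef_pos: [0.519, 0.2777, 0.1395]
ee_rot: [-2.113, -2.324, 0.0]
contact_force: [-0.1, 0.8, -3.5]
width: 0.0377
```

>>> carry_out(hand=[0,0,0,0], offset=[[0,0,-0.005],[0,0,-0.01],[0,0,-0.015],[0,0,-0.016]], twist=[0,0,0,0])

```text
time: 21.12
eef_pos: [0.519, 0.2777, 0.1357]
ee_rot: [-2.114, -2.324, 0.0]
contact_force: [0.0, 0.3, -3.6]
width: 0.0381
```

>>> carry_out(hand=[0,0,0,0], offset=[[0,0,-0.004],[0,0,-0.008],[0,0,-0.01],[0,0,-0.01]], twist=[0,0,0,0])

```text
time: 21.62
eef_pos: [0.5193, 0.278, 0.1339]
ee_rot: [2.114, 2.324, 0.002]
contact_force: [-0.7, 1.2, 3.9]
width: 0.0379
```

>>> carry_out(hand=[0,0,0,0], offset=[[0,0,-0.004],[0,0,-0.007],[0,0,-0.007],[0,0,-0.003]], twist=[0,0,0,0])

```text
time: 22.12
eef_pos: [0.5194, 0.278, 0.1338]
ee_rot: [2.114, 2.324, 0.002]
contact_force: [-1.3, 1.1, 4.5]
width: 0.0377
```

Run:
```python
from h import *
s,c,e,a=tilt(); o=robot.get_obs(); print(c,e,a,o["eef_pos"],o["width"],o["contact_force"])
P=o["eef_pos"];d=proj("scene",P)-proj("scene",P-[0,0,.12]); print(np.degrees(np.arctan2(d[0],-d[1])))
```

```text
[254.86433172 319.44847021] [ 9.94909537 20.46496544] -4.48807944591973 [0.51938992 0.27812432 0.13378094] 0.03787678448316298 [-2.85961659  1.74479015 11.66157776]
-2.6345480248538196
```

>>> carry_out(hand=[0.5,0.6,0.8,1,1], offset=[[0,0,0],[0,0,0],[0,0,0],[0,0,0],[0,0,0]], twist=[0,0,0,0,0])

```text
time: 22.85
eef_pos: [0.519, 0.2777, 0.1325]
ee_rot: [-2.114, -2.324, 0.0]
contact_force: [-0.4, 0.7, 0.6]
width: 0.0852
```

>>> carry_out(hand=[1,1,1,1,1], offset=[[0,0,0.08],[0,0,0.25],[0,0,0.48],[0,0,0.48],[0,0,0.48]], twist=[0,0,0,0,0])

```text
time: 23.48
eef_pos: [0.5188, 0.2776, 0.252]
ee_rot: [-2.114, -2.324, 0.001]
contact_force: [0.3, 0.1, -0.9]
width: 0.0852
```

>>> carry_out(hand=[1,1], offset=[[0,0,0],[0,0,0]], twist=[0,0])

```text
time: 23.72
eef_pos: [0.5187, 0.2776, 0.2515]
ee_rot: [-2.113, -2.323, 0.002]
contact_force: [0.3, -0.9, 0.7]
width: 0.0854
```

Run:
```python
from h import *
w=wrist(); o=robot.get_obs(); print(o["eef_pos"],o["ee_rot"],o["width"])
a=ortho(w,.5155,.28,.151,.04,400); b=ortho(w,.53,.28,.008,.12,400)
cv2.imwrite("pics/w9.png",np.hstack([a,b])[:,:,::-1])
```

```text
[0.51884776 0.27760195 0.25171331] [-2.11356182e+00 -2.32358653e+00  1.94765385e-03] 0.08475884663379053
```

View pics/w9.png

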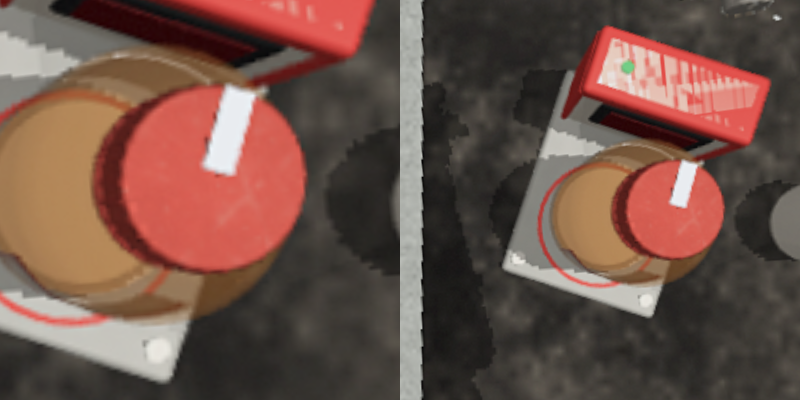

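Red cap centre is at about (0.520, 0.277) against a ring at (0.516, 0.279). The stripe yaw is about −15.5° against a reader yaw of about −17.5°. Both are within tolerance, so I'll run a last numeric check and hand in.

Run:
```python
from h import *
np.set_printoptions(precision=4,suppress=True)
robot.read_camera("scene")
for l in("blue_bottle","red_bottle"):
    for d in robot.landmark_of("scene",l)[:1]: print(l,d["confidence"],atz("scene",d["at"],.008)[:2])
for l in("beaker","small_bottle"):
    for d in robot.landmark_of("scene",l)[:1]: print(l,d["confidence"],atz("scene",d["at"],0)[:2])
s,c,e,a=tilt(); P=np.array([.52,.277,.12]);d=proj("scene",P)-proj("scene",P-[0,0,.11]); print("tilt",a,np.degrees(np.arctan2(d[0],-d[1])))
print(robot.finish_job())
```

```text
blue_bottle 0.65 [ 0.7064 -0.0834]
red_bottle 0.59 [0.5123 0.28  ]
beaker 0.54 [ 0.5499 -0.0936]
small_bottle 0.82 [0.5109 0.1581]
tilt -3.2694498296094237 -2.6216223131070393
the job is handed in; nothing more can be done
None
```

The job is handed in; it gave no verdict, and by my measurements both bottles stand on their own readers. It took about 24 s of the 58 s.

- **Blue bottle:** I gripped it by the cap, lifted it over the white bottle, turned it about 42° and released it on the blue ring. My last close look put the cap about 5 mm from the ring centre, but the picture was blurred by arm motion. A top-camera check put it within about 1 mm sideways and 2–5 mm along the reader. The stripe was at about +17°, and I measured the reader at +17 to +19°.
- **Red bottle:** I took it by the cap out of the cradle.
    - It would not swing upright in a loose grip, and pivoting it on the bench failed. That attempt pressed the bench with about 53 N at the wrist, under the 120 N limit.
    - I then pushed its foot gently (about 6 N) against the red scan head to stand it up, turned it and set it down.
    - The last wrist view showed it about 4–5 mm from the ring centre, with the stripe at about −15° against a reader yaw of about −17.5°. The scene view showed its tilt within about 1° of vertical.

**Checks that disagreed:**
- **Blue bottle, final scene view:** the network put it at (0.71, −0.08), about 0.2 m away. I took this as a mistake, probably the black-capped bottle, because the earlier views agreed it was on the ring. I did not look again before handing in.
- **Beaker:** it read about 16 mm off in y compared with the start. The blue bottle partly hides it in that view and nothing came near it, so I think this is measurement error, but I did not confirm it.
- **Other bystanders:** the white bottle read as unmoved. I did not recheck the tip box, black-capped bottle or marker at the end.

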